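# Stroke the lids of a weekly pill organiser shut

## Robot

A 6-joint arm with a two-finger parallel gripper is mounted at the origin on the work surface. World frame = base frame: x ahead of the robot, y to its left, z up, the work surface at z = 0. Lengths are in m, angles in rad, forces in N, time in s.
With the tool pointing down it reaches from about 0.375 to 0.975 m from the base axis. Payload 3.8 kg.
Tool frame: the origin (TCP) lies midway between the tips of the shut fingers; the grasp point (between the pads) lies 19 mm behind it; z points along the fingers, y is the line along which they close (so a half turn about z gives the same grasp; the last joint's range is limited). The gripper opens to 85 mm and grips with 20 to 120 N. Pads are 22 mm wide; open, the fingers measure 114 mm over their backs; the gripper's body (76 mm by 85 mm) begins 54 mm behind the grasp point. The pads swing forward as they close: fully open they stand 13 mm farther back than shut.
Start: joints at [-1.185, 0.264, 1.604, -0, 1.274, -0.037], TCP at [0.277, -0.616, 0.231] pointing down, gripper open.
Joint ranges: [-2.63, 2.63], [-0.94, 2.18], [0.31, 2.57], [-1.31, 4.45], [0, 2.66], [-2.55, 2.55]. Speed limits (rad/s): [2.57, 2.57, 3.14, 3.14, 3.14, 3.14].

## Interface

Orientations are given as a rotation vector (axis times angle).
In Python, from workcell import bot gives the robot as it stands.
- The arm moves only by the tool step_arm, never from a script. Its argument "motion" is a list of rows, each a list of 5 numbers: the finger opening in cm, from 0 to 8.54, then the shift along the tool's x, y, z in cm, then the turn about the tool's z in degrees. In form: [[claw, dx, dy, dz, twist], ...]. A call has 1 to 20 rows; each row is the pose to reach, as a shift and turn from the pose commanded when the call began, along the tool's axes at that moment; what a row does not reach only later rows make up. A row lasts 1/10 s, in which the tool goes at most 50 mm and 8.59 degrees, less where a joint would pass 70% of its speed; a pose out of reach is approached as far as the arm can. A call with a gripper value outside its range is refused whole. The fingers move at their own pace and stop on an object; "force" is the grip in N (left out, the last holds). Time passes only in rows, so rows that repeat a pose let the fingers close. It gives the time, the measured TCP pose, the force, the opening and the grip force at its end, in the units of the state.
- bot.read_state(): the state, without advancing time (a new reading comes with each control period).
- bot.read_camera(name): name is "side" or "top"; returns (picture, depth): 480x640x3 uint8, red, green, blue; 480x640 float32, m along the optical axis (not along the pixel's ray), 0 where there is no reading.
- bot.calibration(name): a dict with "mtx" (3x3 intrinsics, pixels), "k1" (the pictures are not rectified: a ray, as slopes to the right and down, at radius r is drawn at 1 + k1 r^2 times it, then the intrinsics apply), "origin" and "orientation" of the camera in the world. Camera axes: x right, y up, looking along -z (the intrinsics and any distortion apply to the point x, -y, -z); pixel columns grow to the right and rows downward; lengths in m; the calibration is good to about 2 mm. A picture is of the moment at which its call begins. calibration takes no time and is no camera call.
- bot.finish_job(): hands the job in; it is judged then, once.
The state is a dict: "time": time; "q": joint angles; "joint_vel": joint speeds; "joint_torque": joint torques, N m; "tool_pos": TCP position; "tcp_rot": TCP orientation; "wrist_force": force on the tool from outside, world axes, zero at the start; "torque": the same for the moment, N m; "width": opening from 0.0 (shut) to 1.0 (fully open); "grip_force": force on a finger pad.
Only numpy, scipy, OpenCV 4.12 (cv2) and the standard library are available. Lean on these libraries where they do the work, as an engineer would, in place of code of your own. Each camera call takes 0.05 s, during which the arm holds its last target. There are 200 camera calls.

## Task

The weekly pill organiser on the dresser has just been filled and its seven lids still stand open. Run your fingertips lightly along the row in the direction the lids fold, from the first hinge to the last free edge, so that they go down one after another and all seven lie flat shut. Do not lift or tip the organiser or shove it out of its place, and leave the tray's things and the sunglasses case as they are.

Things in the scene. Friction and masses are not known exactly. Their poses are not given: they have to be found in the camera images.
- organiser: weekly pill organiser, any yaw: loose grey plastic trough, 48 mm wide (own x), 204 mm long (own y), ends 27 mm high, 0.36 kg, rubber sole. Origin at the centre of its underside. Seven pots along y at 26 mm pitch, each with a white lid, lid1 at -y to lid7 at +y. Each lid is hinged on its pot's -y edge and folds shut towards +y: a stroke from -y to +y folds them down.
- row_start (a point): start of the row: on the hinge line of lid1, middle of the trough's width, level with the top face of a shut lid (27 mm above the dresser); axes as the organiser's
- row_end (a point): end of the row: at the free edge of lid7 when shut, middle of the width, level with the top face of a shut lid; 180.5 mm from row_start along the organiser's +y
- lid1 (a joint): lid 1 of 7, at row_start: opening angle in rad, 0 = shut flat, at most 1.9 (past upright). A plate 46 mm wide (with a 4 mm thumb tab on one side), 24 mm from hinge to free edge, 2 mm thick, top face 27 mm above the dresser when shut. Yields to a few hundredths of a newton at its free edge; stays where it is left, but drops shut by itself once pushed below about 0.5 rad
- lid2 (a joint): lid 2 of 7, same as lid1
- lid3 (a joint): lid 3 of 7, same as lid1
- lid4 (a joint): lid 4 of 7, same as lid1
- lid5 (a joint): lid 5 of 7, same as lid1
- lid6 (a joint): lid 6 of 7, same as lid1
- lid7 (a joint): lid 7 of 7, same as lid1
- tray: bystander: the aluminium tray, 290 mm (own x) by 150 mm (own y), rim 12 mm high, floor 3 mm thick, fixed; origin at the centre of its underside; the ring cone, watch and roll-on bottle stand on it
- ring_cone: bystander: white ceramic ring cone, 72 mm across the foot, 75 mm high; origin at the centre of its underside
- watch: bystander: steel watch, its closed bracelet standing as a loop with the dial up, 64 by 39 mm, 54 mm high; origin at the centre of its underside
- rollon: bystander: amber glass roll-on bottle with black cap, 29 mm diameter, 82 mm high, standing; origin at the centre of its underside
- sunglasses_case: bystander: black plastic sunglasses case with its lid on, 160 mm (own x) by 64 mm (own y) by 48 mm, on the dresser top; origin at the centre of its underside
Things that resemble listed ones, but are neither listed nor needed, are in the scene too. There is more than one size of the organiser; the one meant has the size given above.

How it is judged:
By the outcome, as a careful person would: the job done as asked, in the order asked, and still so for the second after the job is handed in, with the robot touching nothing.
It also fails if it takes over 38 s, if anything falls off the work surface, if the arm or the gripper's body presses on something with over 40 N, if the wrist force passes 120 N, or if a joint passes its speed limit or range.

## Working session

There is one attempt and no reset: what is moved stays moved. The work goes in short steps, Python scripts to look and compute and a tool call to move; the robot and the scene stay as the last step left them, time stands still between calls to the robot, and variables do not carry over. Pictures are saved under pics/ and viewed, at most 10 in all, crops included, and the job is handed in when it is done.

Besides the shell and the picture viewer there is one more tool, called after "Request:" as name([rows], argument=value, ...), one row to a line, values as JSON. step_arm: Moves the arm, as the interface text tells. Its arguments: {"type":"object","properties":{"motion":{"type":"array","items":{"type":"array","items":{"type":"number"}}},"force":{"type":"number"}},"required":["motion"]}

```bash
mkdir -p pics
python3 - <<'E'
from workcell import bot
import cv2,numpy as np
for n in("top","side"):
    p,d=bot.read_camera(n); cv2.imwrite(f"pics/{n}0.png",p[:,:,::-1]); np.savez(f"{n}0.npz",p=p,d=d)
    c=bot.calibration(n); print(n,c)
s=bot.read_state();print(s)
E
```

```text
top {'mtx': array([[587.41108752,   0.        , 313.34167589],
       [  0.        , 587.41108752, 239.28128218],
       [  0.        ,   0.        ,   1.        ]]), 'k1': 0.05617453544539197, 'origin': array([ 0.30791627, -0.04239424,  1.23089704]), 'orientation': array([ 0.15041795, -0.16271499, -1.57292089])}
side {'mtx': array([[516.63532547,   0.        , 322.35025933],
       [  0.        , 516.63532547, 235.69808923],
       [  0.        ,   0.        ,   1.        ]]), 'k1': -0.03736982912809444, 'origin': array([-0.10437137,  0.59835331,  0.83944168]), 'orientation': array([ 0.43872127, -1.00688734, -2.18003744])}
{'time': 0.1, 'q': array([-1.18490999e+00,  2.64676599e-01,  1.60527454e+00,  7.45119923e-06,
        1.27371214e+00, -3.68620619e-02]), 'joint_vel': array([-0.00010996, -0.00122752, -0.00401205, -0.00013006, -0.00076604,
       -0.00110227]), 'joint_torque': array([ 4.90819366e-04, -5.16707003e+01, -3.68590808e+01, -1.81328659e-05,
        6.35131204e-03,  1.32575732e-06]), 'tool_pos': array([ 0.27669823, -0.61493311,  0.23006732]), 'tcp_rot': array([-3.06967755e+00, -6.58686347e-01,  5.53351594e-04]), 'wrist_force': array([-0.45666316,  0.70738853, -0.75423522]), 'torque': array([ 0.00546885, -0.01873995,  0.00485808]), 'grip_force': 0.0, 'width': 1.0038882114172443}
```

View pics/top0.png

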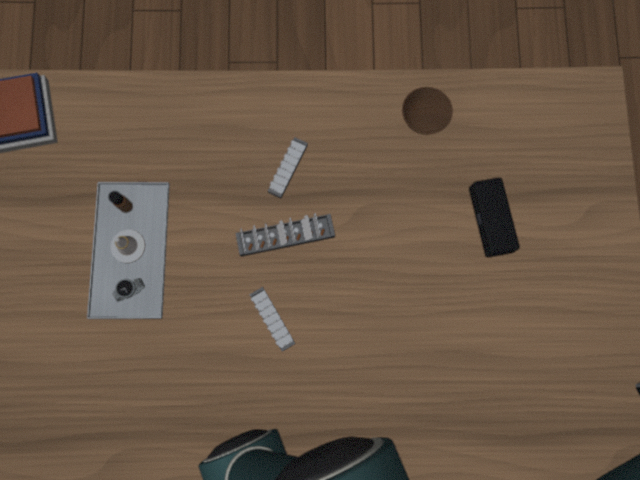

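View pics/side0.png

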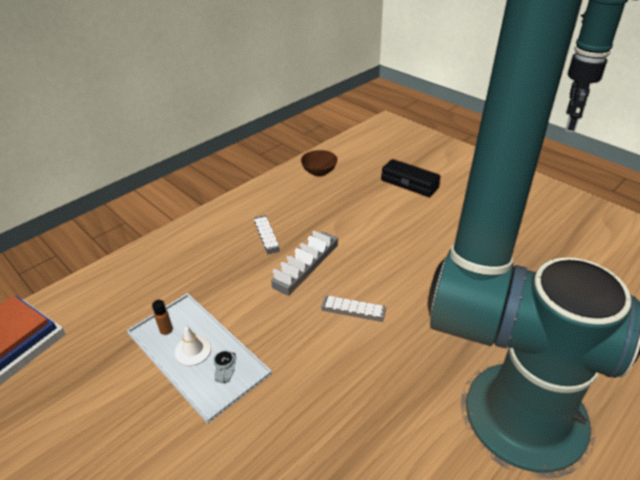

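Three organisers can be seen in the top view: the large open one at (285,235), a small shut one at (288,168) and another small shut one at (272,318). The large one should be the 204 mm organiser. I'll check its size and hinge side in one crop.

```bash
cat > h.py <<'E'
import numpy as np,cv2
from scipy.spatial.transform import Rotation as R
from workcell import bot
def ray(n,uv):
    c=bot.calibration(n);K=c["mtx"];uv=np.atleast_2d(uv).astype(float)
    m=(uv-K[[0,1],2])/K[0,0];x=m.copy()
    for _ in range(20): x=m/(1+c["k1"]*(x**2).sum(1,keepdims=True))
    d=np.c_[x[:,0],-x[:,1],-np.ones(len(x))]
    return c["origin"],R.from_rotvec(c["orientation"]).apply(d)
def plane(n,uv,z):
    o,d=ray(n,uv);return o+d*((z-o[2])/d[:,2])[:,None]
def depthpt(n,uv,dep):
    o,d=ray(n,uv);return o+d*np.asarray(dep)[:,None]
E
python3 - <<'E'
from h import *
a=np.load("top0.npz");p=a["p"];d=a["d"]
t=cv2.resize(p[200:270,225:345],None,fx=6.6,fy=6.6,interpolation=cv2.INTER_CUBIC)[:300*2]
b=np.load("side0.npz")["p"]
s=cv2.resize(b[222:302,260:350],None,fx=6,fy=6,interpolation=cv2.INTER_CUBIC)[:,:]
cv2.imwrite("pics/tc.png",t[:,:,::-1]);cv2.imwrite("pics/sc.png",s[:,:,::-1])
hsv=cv2.cvtColor(p,cv2.COLOR_RGB2HSV)
m=(hsv[:,:,1]<70).astype(np.uint8);m[:,:180]=0;m[:,380:]=0;m[:130]=0;m[360:]=0
m=cv2.morphologyEx(m,cv2.MORPH_CLOSE,np.ones((5,5)))
cs,_=cv2.findContours(m,cv2.RETR_EXTERNAL,cv2.CHAIN_APPROX_NONE)
for c in cs:
    if cv2.contourArea(c)<200: continue
    q=cv2.boxPoints(cv2.minAreaRect(c)); w=plane("top",q,.02)
    print(q.round(1).tolist(),w[:,:2].round(4).tolist(),np.linalg.norm(np.diff(w,axis=0),axis=1).round(4))
E
```

```text
[[246.89999389648438, 294.6000061035156], [262.79998779296875, 285.6000061035156], [295.79998779296875, 343.3999938964844], [280.0, 352.3999938964844]] [[0.437, 0.0848], [0.4555, 0.0525], [0.3373, -0.0156], [0.3197, 0.0164]] [0.0373 0.1363 0.0365]
[[233.39999389648438, 228.89999389648438], [329.5, 208.6999969482422], [335.3999938964844, 236.5], [239.1999969482422, 256.70001220703125]] [[0.5758, 0.1153], [0.6184, -0.0879], [0.558, -0.0994], [0.5163, 0.1021]] [0.2077 0.0615 0.2057]
[[265.0, 191.0], [293.0, 135.0], [308.6000061035156, 142.8000030517578], [280.6000061035156, 198.8000030517578]] [[0.6582, 0.0494], [0.7842, -0.0107], [0.7661, -0.0445], [0.6408, 0.0161]] [0.1395 0.0383 0.1392]
```

View pics/tc.png

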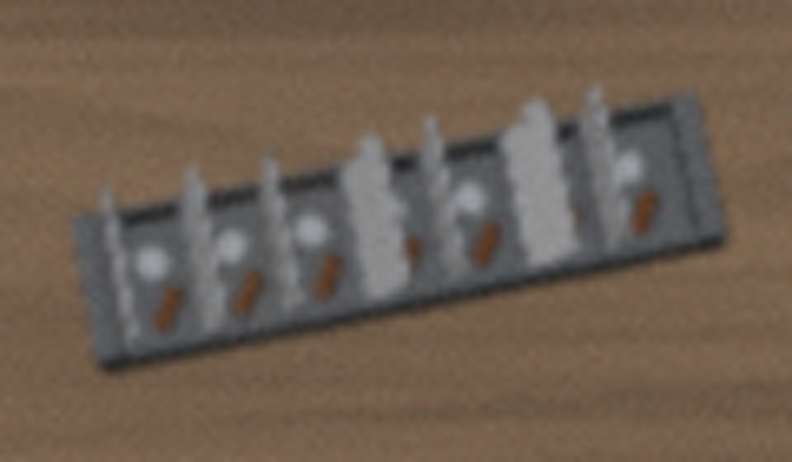

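View pics/sc.png

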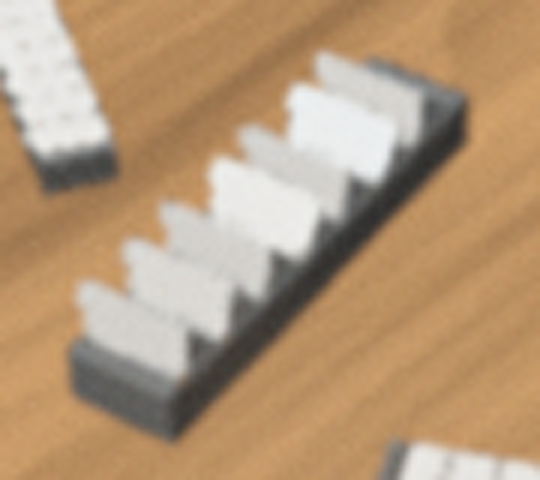

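The top crop shows the end faces at crop x≈75–105 (left) and x≈690–725 (right). Lid 1 is hinged right against the left block, and an open pot lies between the last lid and the right block. So -y is the left end, and the lids fold towards image right, which is world -y. The side crop agrees. The box measures about 205 mm, so this is the organiser meant; the other two are about 138 mm long. Next I'll compute the row and the moves.

```bash
cat > g.py <<'E'
from h import *
q=np.array([[75,215],[103,357],[692,92],[722,237]])/6.6+[224.6,199.6]   # top-face corners, top crop
w=plane("top",q,.027)
qs=np.array([[72,350],[172,385],[372,60],[468,100]])/6+[259.6,221.6]
ws=plane("side",qs,.027)
print(w.round(4),"\n",ws.round(4))
for k in(w,ws):
    print(np.linalg.norm(k[2]-k[0]),np.linalg.norm(k[3]-k[1]),np.linalg.norm(k[1]-k[0]))
    c=k.mean(0);v=(k[2]+k[3]-k[0]-k[1])[:2];print("c",c.round(4),"dir deg",np.degrees(np.arctan2(v[1],v[0])))
c=w.mean(0)
v=(w[2]+w[3]-w[0]-w[1]);v/=np.linalg.norm(v)
s=bot.read_state();Rm=R.from_rotvec(s["tcp_rot"]);p=s["tool_pos"]
X=Rm.as_matrix();print(X.round(3))
ay=np.degrees(np.arctan2(X[1,1],X[0,1]));av=np.degrees(np.arctan2(v[1],v[0]))
print("tool y yaw",ay,"twist (about tool z, down)",ay-av)
for name,t in(("start",-.15),("rowstart",-.09025),("rowend",.09025)):
    for z in(.12,.031):
        P=c+v*t;P[2]=z;print(name,P.round(4),"shift cm",(Rm.inv().apply(P-p)*100).round(2))
E
python3 g.py
```

```text
[[ 0.5672  0.1089  0.027 ]
 [ 0.5215  0.0993  0.027 ]
 [ 0.6061 -0.0873  0.027 ]
 [ 0.5587 -0.0962  0.027 ]] 
 [[ 0.563   0.1099  0.027 ]
 [ 0.5228  0.0962  0.027 ]
 [ 0.6021 -0.0866  0.027 ]
 [ 0.556  -0.0955  0.027 ]]
0.2000056949582511 0.1989782086703287 0.046759142017210625
c [0.5634 0.0061 0.027 ] dir deg -79.01281540091766
0.20032823293007354 0.19458917074916118 0.04245980977954025
c [0.561 0.006 0.027] dir deg -79.45044254341332
[[ 0.912  0.41  -0.001]
 [ 0.41  -0.912  0.002]
 [ 0.    -0.002 -1.   ]]
tool y yaw -65.77842135640347 twist (about tool z, down) 13.23439404451419
start [0.5348 0.1534 0.12  ] shift cm [ 55.06 -59.46  11.13]
start [0.5348 0.1534 0.031 ] shift cm [ 55.06 -59.44  20.03]
rowstart [0.5462 0.0947 0.12  ] shift cm [ 53.69 -53.64  11.12]
rowstart [0.5462 0.0947 0.031 ] shift cm [ 53.69 -53.62  20.02]
rowend [ 0.5806 -0.0825  0.12  ] shift cm [ 49.56 -36.07  11.09]
rowend [ 0.5806 -0.0825  0.031 ] shift cm [ 49.56 -36.05  19.99]
```

Request:
step_arm([
  [0,1,-1,0,1],
  [0,3,-3,0,2],
  [0,6,-6,0,4],
  [0,9,-9.5,0,6],
  [0,12,-13,0,8],
  [0,15.5,-17,0,10],
  [0,19,-20.5,0,12],
  [0,22.5,-24.5,1,13.3],
  [0,26,-28,2,13.3],
  [0,29.5,-32,3,13.3],
  [0,33,-35.5,4,13.3],
  [0,36.5,-39.5,5,13.3],
  [0,40,-43,6,13.3],
  [0,43.5,-47,7,13.3],
  [0,47,-51,8,13.3],
  [0,50.5,-54.5,9,13.3],
  [0,53,-57.5,10,13.3],
  [0,54.5,-59,11,13.3],
  [0,55,-59.5,11,13.3],
  [0,55,-59.5,11,13.3],
])

```text
time: 2.1
tool_pos: [0.5339, 0.1536, 0.1204]
tcp_rot: [3.126, 0.303, -0.003]
wrist_force: [0.8, 0.8, 0.3]
width: -0.003
grip_force: 0.0
```

```bash
sed -i 's/^print(w.round.*$//' g.py; python3 g.py
python3 - <<'E'
from h import *
p,d=bot.read_camera("side");cv2.imwrite("pics/s1.png",cv2.resize(p[150:310,220:420],None,fx=4,fy=4*.9)[:,:,::-1][:576])
E
```

```text
0.2000056949582511 0.1989782086703287 0.046759142017210625
c [0.5634 0.0061 0.027 ] dir deg -79.01281540091766
0.20032823293007354 0.19458917074916118 0.04245980977954025
c [0.561 0.006 0.027] dir deg -79.45044254341332
[[ 0.981  0.192 -0.002]
 [ 0.192 -0.981 -0.001]
 [-0.002  0.    -1.   ]]
tool y yaw -78.93444815074348 twist (about tool z, down) 0.07836725017418189
start [0.5348 0.1534 0.12  ] shift cm [0.08 0.04 0.04]
start [0.5348 0.1534 0.031 ] shift cm [0.1  0.04 8.94]
rowstart [0.5462 0.0947 0.12  ] shift cm [0.08 6.01 0.04]
rowstart [0.5462 0.0947 0.031 ] shift cm [0.09 6.01 8.94]
rowend [ 0.5806 -0.0825  0.12  ] shift cm [ 0.05 24.06  0.05]
rowend [ 0.5806 -0.0825  0.031 ] shift cm [ 0.07 24.06  8.95]
```

View pics/s1.png

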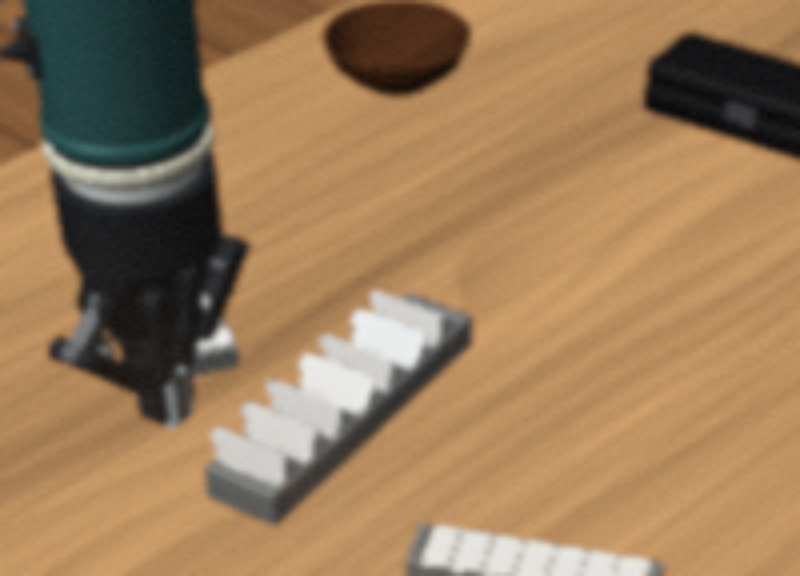

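The arm is 60 mm behind row_start, with the shut tips at crop (170,415), the lids ahead of it and the linkage well above lid height. I'll descend here, clear of the organiser.

Request:
step_arm([
  [0,0,0,1,0],
  [0,0,0,3,0],
  [0,0,0,5,0],
  [0,0,0,7,0],
  [0,0,0,8.3,0],
  [0,0,0,8.9,0],
  [0,0,0,8.9,0],
  [0,0,0,8.9,0],
])

```text
time: 2.95
tool_pos: [0.5351, 0.1525, 0.033]
tcp_rot: [-3.127, -0.298, -0.002]
wrist_force: [0.9, 0.8, 0.9]
width: 0.001
grip_force: 0.0
```

Request:
step_arm([
  [0,0,0,0.2,0],
  [0,0,0.5,0.2,0],
  [0,0,1,0.2,0],
  [0,0,1.6,0.2,0],
  [0,0,2.2,0.2,0],
  [0,0,2.8,0.2,0],
  [0,0,3.4,0.2,0],
  [0,0,4,0.2,0],
  [0,0,4.6,0.2,0],
  [0,0,5.2,0.2,0],
  [0,0,5.8,0.2,0],
  [0,0,6.4,0.2,0],
  [0,0,7,0.2,0],
  [0,0,7.6,0.2,0],
  [0,0,8.2,0.2,0],
  [0,0,8.8,0.2,0],
  [0,0,9.4,0.2,0],
  [0,0,10,0.2,0],
  [0,0,10.4,0.2,0],
  [0,0,10.6,0.2,0],
])

```text
time: 4.95
tool_pos: [0.5546, 0.0482, 0.0303]
tcp_rot: [-3.127, -0.298, -0.0]
wrist_force: [0.2, 0.2, -0.7]
width: 0.003
grip_force: 0.0
```

Run:
```python
from h import *
p,d=bot.read_camera("side");cv2.imwrite("pics/s2.png",cv2.resize(p[200:310,240:370],None,fx=5,fy=5)[:,:,::-1])
print(bot.read_state()["tool_pos"],bot.read_state()["wrist_force"])
```

```text
[0.55461443 0.0481345  0.03029957] [-0.29819084 -0.91510705 -0.21043357]
```

View pics/s2.png

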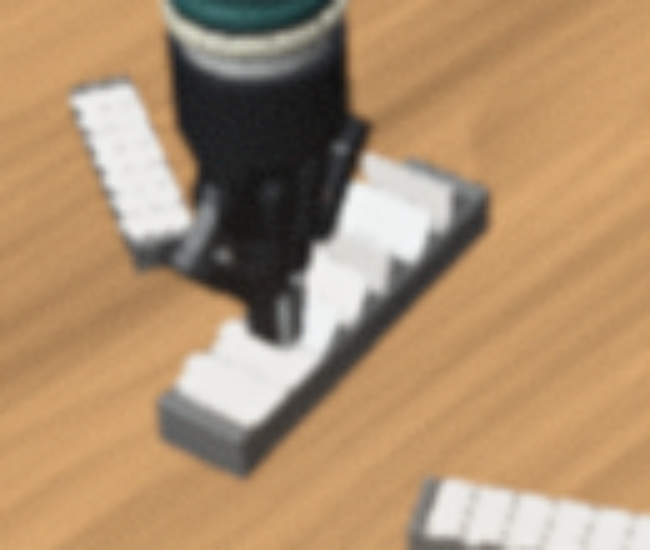

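Lids 1 and 2 (crop ~(230,385) and (265,355)) lie shut and lid 3 is going down ahead of the tip. The organiser has not moved. I'll continue the stroke.

Request:
step_arm([
  [0,0,0.4,0,0],
  [0,0,1,0,0],
  [0,0,1.6,0,0],
  [0,0,2.2,0,0],
  [0,0,2.8,0,0],
  [0,0,3.4,0,0],
  [0,0,4,0,0],
  [0,0,4.6,0,0],
  [0,0,5.2,0,0],
  [0,0,5.8,0,0],
  [0,0,6.4,0,0],
  [0,0,7,0,0],
  [0,0,7.6,0,0],
  [0,0,8.2,0,0],
  [0,0,8.8,0,0],
  [0,0,9.4,0,0],
  [0,0,10,0,0],
  [0,0,10.6,0,0],
  [0,0,11.2,0,0],
  [0,0,11.8,0,0],
])

```text
time: 7.0
tool_pos: [0.5769, -0.0677, 0.0303]
tcp_rot: [-3.127, -0.299, -0.0]
wrist_force: [-0.6, 0.0, -0.2]
width: -0.0
grip_force: 0.0
```

Request:
step_arm([
  [0,0,0.6,0,0],
  [0,0,1.2,0,0],
  [0,0,1.8,0,0],
  [0,0,2.4,0,0],
  [0,0,3,0,0],
  [0,0,3.6,0,0],
  [0,0,4.2,0,0],
  [0,0,4.6,-0.5,0],
  [0,0,5,-2,0],
  [0,0,5,-5,0],
  [0,0,5,-9,0],
  [0,0,5,-13,0],
  [0,0,7,-16,0],
  [0,0,11,-17,0],
  [0,0,15,-17,0],
  [0,0,18,-17,0],
  [0,0,20,-17,0],
  [0,0,20,-17,0],
])

```text
time: 8.8
tool_pos: [0.615, -0.2661, 0.2011]
tcp_rot: [3.127, 0.295, 0.001]
wrist_force: [-0.8, 0.5, 0.4]
width: -0.002
grip_force: 0.0
```

Run:
```python
from h import *
p,d=bot.read_camera("side");t,_=bot.read_camera("top")
a=cv2.resize(p[210:310,250:350],None,fx=5,fy=5);b=cv2.resize(t[200:270,225:345],None,fx=2.5,fy=2.5)
c=np.zeros((500,800,3),np.uint8);c[:,:500]=a;c[:175,500:]=b
cv2.imwrite("pics/s3.png",c[:,:,::-1])
```

```text
(no output)
```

View pics/s3.png

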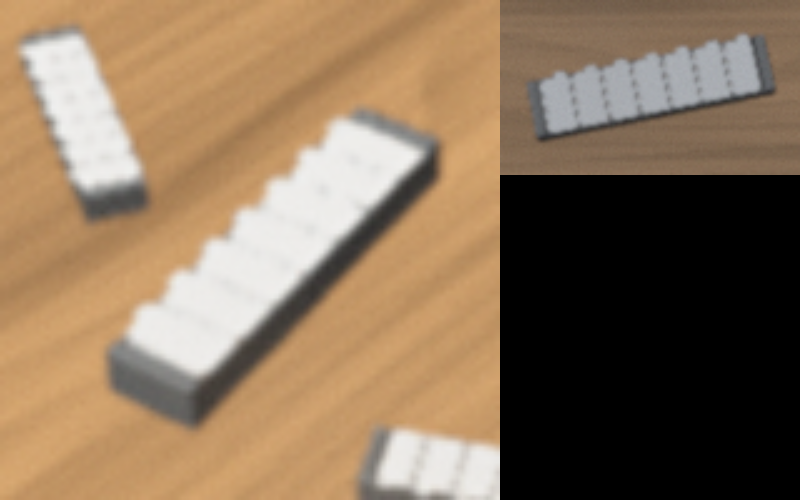

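All seven lids lie flat shut, from crop (190,340) to (380,150). The organiser is where it was and the arm is clear, so I'm handing the job in.

```bash
python3 -c "
from workcell import bot
print(bot.finish_job())"
```

```text
the job is handed in; nothing more can be done
None
```

All seven lids were folded shut in a single stroke from lid 1 to lid 7 and lie flat in the final pictures; the organiser stayed in place, the arm went nowhere near the tray or sunglasses case, and the job was handed in at about 9 s.

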